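Tare the bowl on the joiner's bench scale and add the brass knob

ROBOT

A 6-joint arm with a two-finger parallel gripper is mounted at the origin on the work surface. World frame = base frame: x ahead of the robot, y to its left, z up, the work surface at z = 0. Lengths are in mm, angles in rad, forces in N, time in s.
With the tool pointing down it reaches from about 275 to 825 mm from the base axis. Payload 5.2 kg.
Tool frame: the origin (TCP) lies at the very end of the fingers, on their centre line; the grasp point (between the pads) lies 19 mm behind it; z points along the fingers, y is the line along which they close (so a half turn about z gives the same grasp; the last joint's range is limited). The gripper opens to 93 mm and grips with 3 to 60 N. Pads are 15 mm wide; open, the fingers measure 128 mm over their backs; the gripper's body (75 mm by 188 mm) begins 65 mm behind the grasp point.
Start: joints at [-1.547, 0.259, 1.535, -0, 1.348, -0.203], TCP at [123.694, -535.915, 218.653] pointing down, gripper open.
Joint ranges: [-3.14, 3.14], [-0.91, 2.08], [0.19, 2.58], [-1.22, 4.36], [0.22, 2.71], [-3.12, 3.12]. Speed limits (rad/s): [2.57, 2.57, 3.14, 3.14, 3.14, 3.14].

INTERFACE

Orientations are given as [roll, pitch, yaw] about the fixed x, y, z axes, in that order (R = Rz(yaw) Ry(pitch) Rx(roll)).
In Python, from bench import robot gives the robot as it stands. The module is installed in compiled form; this text tells all that it offers. Calls block until the motion is done:
- robot.move_ptp(position, orientation): joint-space move of the TCP to a pose.
- robot.move_linear(position, ori=None, speed=150, f_stop=None): straight line of the TCP; ori=None keeps the orientation; speed is the mean speed in mm/s. With f_stop (N) it stops when the force on the tool has changed by that much, and returns True; else False.
- robot.move_j(angles): joint-space move.
- robot.move_gripper(opening): opening from 0.0 (shut) to 1.0 (fully open); the grip force is fixed at half the most; returns when the fingers have stopped.
- robot.sleep(seconds).
- robot.inverse_kinematics(position, orientation): joint angles nearest the present ones, or None.
- robot.get_image(name): name is "scene" or "top" or "wrist"; returns a dict with "img" (384x512x3 uint8, blue, green, red), "fovy" (degrees; the focal length in pixels is half the picture's height over the tangent of half this angle, whatever the lens; pixels are square), "cx", "cy" (the principal point, pixels), "k1" (the pictures are not rectified: a ray, as slopes to the right and down, at radius r is drawn at 1 + k1 r^2 times it, then the intrinsics apply), "eye" and "orientation" of the camera in the world. Camera axes: x right, y down, z forward; pixel columns grow to the right and rows downward; lengths in mm; the calibration is good to about 2 mm. A picture is of the moment at which its call begins. There is no depth.
A pose or a line that the arm cannot do raises robot.MotionError and nothing moves.
- robot.hand_in(): hands the job in; it is judged then, once.
Readings, each from a call of its own:
- robot.current_t(): time.
- robot.current_qpos(): joint angles.
- robot.current_joint_vel(): joint speeds.
- robot.current_joint_efforts(): joint torques, N m.
- robot.current_tcp_pos(): TCP position.
- robot.current_eef_rot(): TCP orientation.
- robot.current_contact_force(): force on the tool from outside, world axes, zero at the start.
- robot.current_ft_torque(): the same for the moment, N m.
- robot.current_gripper_width(): opening from 0.0 (shut) to 1.0 (fully open).
- robot.current_finger_force(): force on a finger pad.
Only numpy, scipy, OpenCV 4.12 (cv2) and the standard library are available. Lean on these libraries where they do the work, as an engineer would, in place of code of your own. Each camera call takes 0.05 s, during which the arm holds its last target. There are 200 camera calls.

TASK

Weigh up the brass window knob: set the empty wooden bowl on the bench scale so that its foot drops fully home inside the platter's raised ring, and let go of it. Then press the tare key, firmly but without overloading it, hold it down for a full second and let it come up, and only after that place the knob gently in the bowl. Do not overload the platter, and leave everything else on the bench where it is.

Things in the scene. Friction and masses are not known exactly. Their poses are not given: they have to be found in the camera images.
- scale: Bench scale, fixed: grey housing 290 (x) by 190 (y) by 42 mm high. Origin: centre of its underside, on the table; z up; +x from the key end to the platter end. A round steel platter, 140 mm across, stands above its +x part, with a locating ring on it: 6 mm high, inner diameter 75 mm, outer 89 mm. The 70 mm bowl foot fits inside the ring with 2.5 mm to spare all round.
- platter_nominal (a point): Nominal centre of the platter's floor, at (40, 0, 54) mm in the scale's frame. The platter floats: the true centre of platter and ring lies up to 6 mm away along each of the scale's x and y, differs each time and is NOT measured: find it by feel or eye. The floor is 54 mm above the table, the ring's top 60 mm: a foot that is not centred catches on the ring's top.
- platter (a joint): How far the sprung platter has sunk (m): 0 unloaded, about 0.2 mm per newton of downward load (5 N/mm), stop at 6 mm. More than 4.4 mm (about 22 N in all, bowl included) overloads the load cell. The reading is too noisy to steer by.
- key_spot (a point): Point on the housing's upper face (42 mm above the table) under the middle of the tare key, at (-112, -50, 42) mm in the scale's frame. The key: grey, square, 26 mm wide, flat top, in a black 36 mm collar, beside the oblong display. Its top stands 10 to 22 mm above this point; the height differs each time and is NOT measured: find it by touch. It is pressed straight down.
- tare (a joint): Travel of the tare key (m): 0 up, grows as it is pressed; springs back. 3 N per mm from first touch, linear. It works from 2 mm (6 N); beyond 4 mm (12 N) it is damaged; 3 mm (9 N) is right. Hold it for a full second, with the empty bowl home and nothing touching the bowl.
- bowl: Turned wooden bowl, loose, about 0.22 kg, left or right of the scale. 120 mm rim diameter, 60 mm high, wall 9 mm, outside vertical from 36 mm up to the rim: can be pinched across the rim wall from above. Inside 102 mm wide. Origin: centre of the foot's underside, z up. Foot 70 mm diameter, straight for 8 mm, then flaring to 112 mm at 22 mm height. Inner floor 12 mm above the origin.
- knob: Brass window knob, loose, about 0.12 kg, upright on its flange, on the other side of the scale from the bowl. 50 mm high; flange 36 mm diameter; neck 18 mm; round head 28 mm diameter from 28 to 44 mm height: grip there. Origin: centre of the flange's underside, z along its axis.
- tape: Bystander: roll of masking tape, 104 mm diameter, 24 mm high, lying flat. Origin: centre of underside. To be left alone.
- mug: Bystander: white mug, 80 mm diameter, 92 mm high. Origin: centre of underside. To be left alone.
- chisel: Bystander: wooden-handled hand tool, 160 mm long, lying along its x axis. To be left alone.
- pulley: Bystander: brass sash pulley, 110 mm by 22 mm plate with a wheel on top, 46 mm high. Origin: centre of underside. To be left alone.
- gauge: Bystander: dark wooden marking gauge, block 55 by 28 by 62 mm with a 200 mm stem along its y axis, 74 mm high with its brass screw. Origin: centre of underside. To be left alone.
- glue: Bystander: white glue bottle, 60 mm diameter, 170 mm high. Origin: centre of underside. To be left alone.
Mind the look-alikes: they are no part of the job. What is shaped like the knob but purple is not meant.

How it is judged:
By the outcome, as a careful person would: the job done as asked, in the order asked, and still so for the second after the job is handed in, with the robot touching nothing.
It also fails if it takes over 72 s, if anything falls off the work surface, if the arm or the gripper's body presses on something with over 40 N, if the wrist force passes 120 N, or if a joint passes its speed limit or range.

## Working session

There is one attempt and no reset: what is moved stays moved. The work goes in short steps, each a Python script; the robot and the scene stay as the last script left them, time stands still between calls to the robot, and variables do not carry over. Pictures are saved under pics/ and viewed, at most 10 in all, crops included, and the job is handed in when it is done.

```bash
mkdir -p pics; cat > h.py <<'E'
import numpy as np, cv2
from scipy.spatial.transform import Rotation as R
from bench import robot
def snap(name,f):
    d=robot.get_image(name); cv2.imwrite('pics/'+f+'.png',d['img'])
    import pickle; pickle.dump(d,open('pics/'+f+'.pkl','wb')); return d
def load(f):
    import pickle; return pickle.load(open('pics/'+f+'.pkl','rb'))
def K(d):
    f=192/np.tan(np.radians(d['fovy'])/2); return np.array([[f,0,d['cx']],[0,f,d['cy']],[0,0,1.]])
def Rm(d):
    o=np.array(d['orientation']); return o if o.shape==(3,3) else R.from_euler('xyz',o).as_matrix()
def px2w(d,u,v,z):
    k=np.array([d['k1'],0,0,0,0.]); p=cv2.undistortPoints(np.array([[[u,v]]],float),K(d),k)[0,0]
    r=Rm(d)@np.array([p[0],p[1],1]); e=np.array(d['eye']); return (e+r*(z-e[2])/r[2]).round(1)
def w2px(d,P):
    P=np.atleast_2d(np.array(P,float)); c=(P-np.array(d['eye']))@Rm(d); s=c[:,:2]/c[:,2:]
    s=s*(1+d['k1']*(s**2).sum(1,keepdims=True)); k=K(d); return s*k[0,0]+k[:2,2]
E
python3 - <<'E'
from h import *
for n in ('top','scene'):
    d=snap(n,n+'0'); print({k:v for k,v in d.items() if k!='img'})
a=cv2.hconcat([cv2.imread('pics/top0.png')]); cv2.imwrite('pics/t0.png',cv2.resize(a,(800,600)))
E
```

```text
{'fovy': 54.71287497433344, 'cx': 247.38244030071877, 'cy': 189.06362989594717, 'k1': -0.01778043361140941, 'eye': array([ 470.10431903,  -17.86779907, 1160.82832259]), 'orientation': array([-3.05566472,  0.02298164, -1.59743703])}
{'fovy': 44.04709986083116, 'cx': 255.10878342131707, 'cy': 193.49576972010954, 'k1': -0.06457395094339756, 'eye': array([1117.2239624 ,  923.05716059,  970.45259608]), 'orientation': array([-2.28000638, -0.00734779,  2.58612331])}
```

View pics/t0.png

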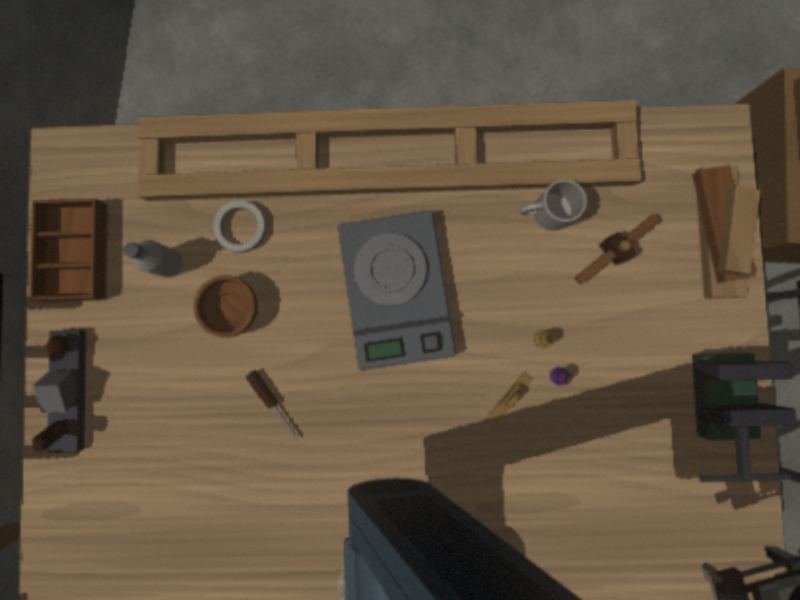

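View pics/scene0.png

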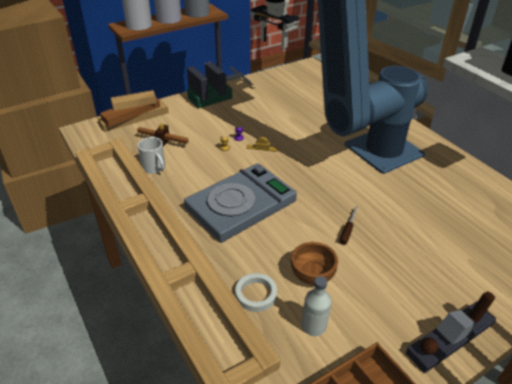

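The top view shows the bowl at (225,306), scale around (397,290), key (431,343) and brass knob (544,338), in the 800-wide picture. The purple look-alike is at (561,376). Next, an enlarged crop to measure from.

```bash
python3 - <<'E'
from h import *
a=cv2.imread('pics/top0.png')
b=lambda x0,y0,w,h,s:cv2.resize(a[y0:y0+h,x0:x0+w],None,fx=s,fy=s,interpolation=cv2.INTER_CUBIC)
s=b(210,130,90,110,5); t=b(115,170,60,55,5); u=b(330,200,50,50,5)
c=np.zeros((550,450+300,3),np.uint8); c[:,:450]=s; c[:275,450:750]=t; c[300:550,450:700]=u
cv2.imwrite('pics/crop.png',c)
E
```

```text
(no output)
```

View pics/crop.png

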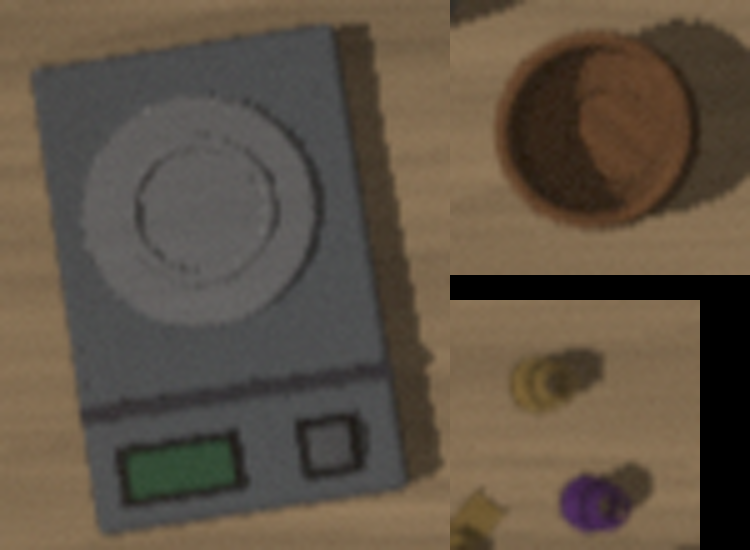

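```bash
python3 - <<'E'
from h import *
d=load('top0')
g=lambda x,y,x0,y0,z:px2w(d,(x+.5)/5-.5+x0,(y+.5)/5-.5+y0,z)
C=[g(x,y,210,130,42) for x,y in((35,72),(335,25),(405,485),(105,533))]
for c in C: print(c)
C=np.array(C)[:,:2]; print([np.linalg.norm(C[i]-C[i-1]).round(1) for i in range(4)])
c=C.mean(0); v=(C[0]+C[1]-C[2]-C[3]); yaw=np.arctan2(v[1],v[0]); Rz=np.array([[np.cos(yaw),-np.sin(yaw)],[np.sin(yaw),np.cos(yaw)]])
print('scale',c,yaw,'nom',c+Rz@[40,0],'key',c+Rz@[-112,-50])
pl=g(200,211,210,130,54);ri=g(207,208,210,130,58)
print('disc',pl,Rz.T@(pl[:2]-c),'ring',ri,Rz.T@(ri[:2]-c))
print('key seen',g(330,446,210,130,58)); print('bowl',g(143,129,115,170,60)); print('knob',g(90,83,330,200,40))
q=np.array(robot.current_qpos()); print(robot.current_eef_rot(),robot.current_t())
E
```

```text
[708.5  95.9  42. ]
[731.9 -88.6  42. ]
[ 450.7 -121.1   42. ]
[426.8  59.4  42. ]
[np.float64(284.1), np.float64(186.0), np.float64(283.1), np.float64(182.1)]
scale [579.475 -13.6  ] 0.12197102635843782 nom [619.17783006  -8.73324698] key [474.3905171  -76.85544603]
disc [618.  -3.  54.] [39.52847775  5.83395847] ring [619.1  -7.3  58. ] [40.09712963  1.43206853]
key seen [475.1 -76.2  58. ]
bowl [555.5 317.6  60. ]
knob [ 477.1 -293.    40. ]
[-3.14003349e+00 -3.60826189e-04  2.26757256e-01] 0.1
```

```bash
python3 - <<'E'
from h import *
d=robot.get_image('wrist'); T=R.from_euler('xyz',robot.current_eef_rot()).as_matrix(); p=np.array(robot.current_tcp_pos())
off=T.T@(np.array(d['eye'])-p); print('off',off,'axis in tool',T.T@Rm(d)[:,2])
def look(xy,f,yaw,z=260):
    A=R.from_euler('xyz',[np.pi,0,yaw]).as_matrix(); t=np.array([*xy,z]); 
    ax=A@T.T@Rm(d)[:,2]; e=A@off; L=(t[2]+e[2]-50)/-ax[2]
    robot.move_ptp([*(t-e-ax*L)[:2],z],[np.pi,0,yaw]); snap('wrist',f)
look((477,-293),'wk',0)
look((619,-6),'wp',0)
look((555,317),'wb',0)
print(robot.current_t(),robot.current_qpos())
r=cv2.hconcat([cv2.resize(cv2.imread(f'pics/{n}.png'),(400,300)) for n in('wk','wb')])
cv2.imwrite('pics/w1.png',r); cv2.imwrite('pics/w2.png',cv2.resize(cv2.imread('pics/wp.png'),(800,600),interpolation=cv2.INTER_CUBIC))
E
```

```text
off [  77.53000128   -0.36616736 -167.22235747] axis in tool [-2.80897525e-01 -3.68846780e-04  9.59737696e-01]
4.4417 [ 3.24608459e-01  4.54965436e-01  1.15044738e+00 -5.47163690e-04
  1.53614658e+00  1.89750895e+00]
```

View pics/w1.png

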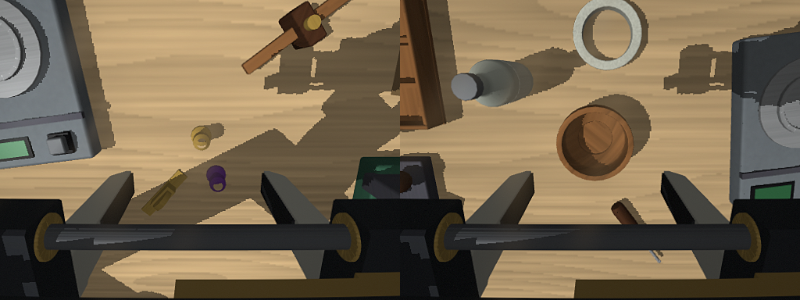

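View pics/w2.png

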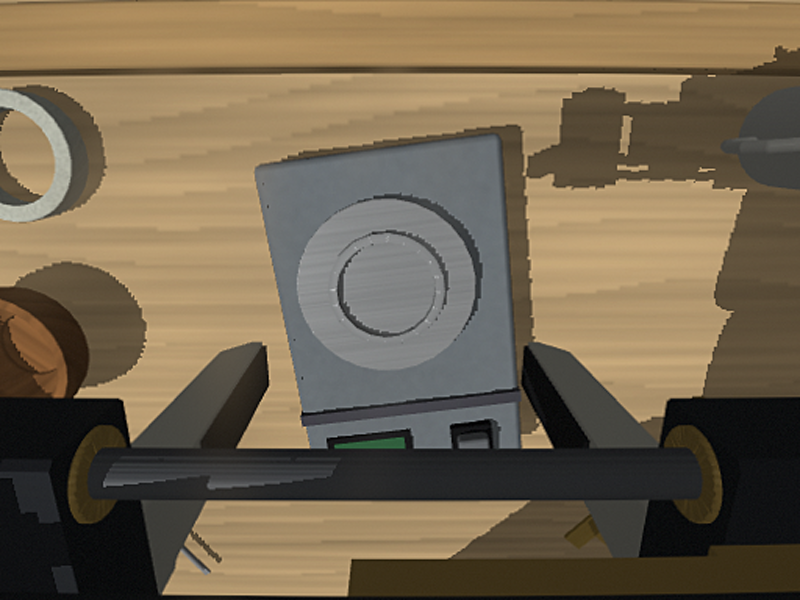

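The wrist views show the platter disc centred at about (388,284) in the 800-wide picture, the bowl rim at (250,180) and the knob head at (257,171) in original pixels. I'll overlay fitted circles to check.

```bash
cat > ov.py <<'E'
from h import *
th=np.linspace(0,2*np.pi,200)
def ov(n,circs,c,S=5,w=400,h=400):
    d=load(n); a=d['img']; x0,y0=int(c[0]-w/S/2),int(c[1]-h/S/2)
    o=cv2.resize(a[y0:y0+h//S,x0:x0+w//S],None,fx=S,fy=S,interpolation=cv2.INTER_CUBIC)
    for (x,y,z,r,col) in circs:
        P=np.c_[x+r*np.cos(th),y+r*np.sin(th),0*th+z]; q=(w2px(d,P)-[x0,y0]+.5)*S-.5
        cv2.polylines(o,[q.round().astype(int)],True,col,1)
    return o
E
python3 - <<'E'
from ov import *
p=px2w(load('wp'),248,181.4,54);b=px2w(load('wb'),250.2,180.5,60);k=px2w(load('wk'),257.3,171.5,44); print(p,b,k)
G,Rr,B=(0,255,0),(0,0,255),(255,0,0)
o=ov('wp',[(*p[:2],54,70,G),(*p[:2],60,44.5,Rr),(*p[:2],60,37.5,B)],(248,180),3.2)if 0 else ov('wp',[(*p[:2],54,70,G),(*p[:2],60,44.5,Rr),(*p[:2],60,37.5,B)],(248,181),4,500,500)
o2=ov('wb',[(*b[:2],60,60,G),(*b[:2],60,51,B)],(250,181),2,250,250)
o3=ov('wk',[(*k[:2],0,18,G),(*k[:2],36,14,Rr)],(257,171),6,250,250)
cv2.imwrite('pics/o1.png',cv2.hconcat([o,cv2.vconcat([o2,o3])]))
E
```

```text
[622.7  -2.6  54. ] [562.6 317.7  60. ] [ 490.3 -300.3   44. ]Traceback (most recent call last):
  File "<stdin>", line 7, in <module>
cv2.error: OpenCV(4.12.0) /io/opencv/modules/core/src/matrix_operations.cpp:109: error: (-215:Assertion failed) src[i].dims <= 2 && src[i].cols == src[0].cols && src[i].type() == src[0].type() in function 'vconcat'
```

```bash
sed -i 's/    return o/    return o[:h,:w] if o.shape[:2]==(h,w) else cv2.resize(o,(w,h))/' ov.py
python3 - <<'E'
from ov import *
p=px2w(load('wp'),248,181.4,54);b=px2w(load('wb'),250.2,180.5,60);k=px2w(load('wk'),257.3,171.5,44)
G,Rr,B=(0,255,0),(0,0,255),(255,0,0)
pc=[(*p[:2],54,70,G),(*p[:2],60,44.5,Rr),(*p[:2],60,37.5,B)];bc=[(*b[:2],60,60,G),(*b[:2],60,51,B)];kc=[(*k[:2],0,18,G),(*k[:2],36,14,Rr)]
o=ov('wp',pc,(248,181),3,390,390)
o2=ov('wb',bc,(250,181),3,390,390)
o3=ov('wk',kc,(257,171),5,200,200)
t1=ov('top0',pc,(252,172),4,200,200);t2=ov('top0',bc,(144,196),4,200,200);t3=ov('top0',kc,(348,216),5,180,200)
r=cv2.hconcat([o3,t1,t2,t3]); print(r.shape)
cv2.imwrite('pics/o1.png',cv2.vconcat([cv2.hconcat([o,o2]),r]))
E
```

```text
(200, 780, 3)
```

View pics/o1.png

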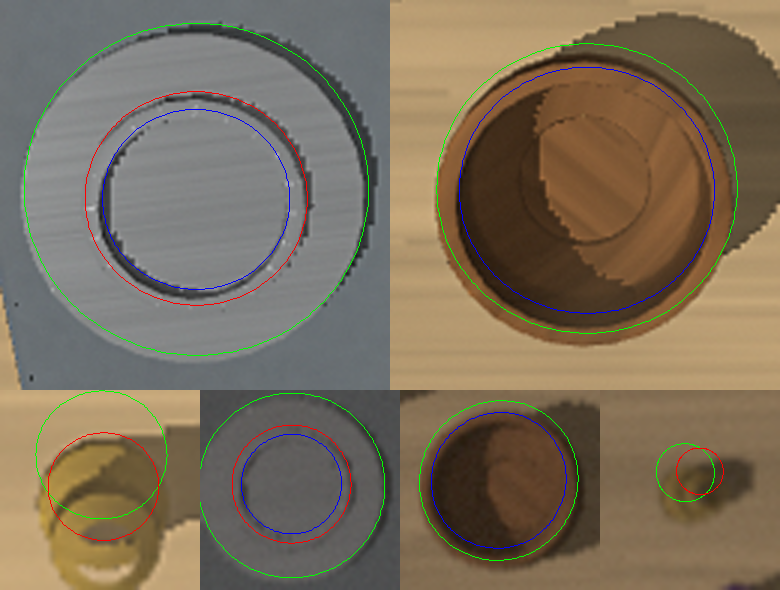

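The overlay shows that my centres sat a few pixels too high: bowl by about 3.7 px and disc by about 2 px. The knob's head is the lower circle, its flange the upper one. I'll refine each centre numerically by circle-edge gradient.

```bash
cat > fit.py <<'E'
from h import *
th=np.linspace(0,2*np.pi,240)
def fit(n,rings,c0,rng=9,step=.5):
    d=load(n); g=cv2.GaussianBlur(d['img'],(0,0),.7).astype(np.float32)
    def samp(x,y,z,r):
        q=w2px(d,np.c_[x+r*np.cos(th),y+r*np.sin(th),0*th+z]).astype(np.float32)
        return cv2.remap(g,q[None,:,0],q[None,:,1],cv2.INTER_LINEAR)[0]
    best=[]
    for dx in np.arange(-rng,rng+.1,step):
        for dy in np.arange(-rng,rng+.1,step):
            x,y=c0[0]+dx,c0[1]+dy; s=0
            for z,r in rings: s+=np.minimum(np.abs(samp(x,y,z,r+1)-samp(x,y,z,r-1)).sum(1),60).mean()
            best.append((s,x,y))
    best.sort(reverse=True); b=np.array(best[:6]); return b.mean(0).round(1)
E
python3 - <<'E'
from fit import *
for n in('wp','top0'):
    print(n,'disc',fit(n,[(54,70)],(619.8,-2)),'ring',fit(n,[(60,44.5)],(619.8,-2)),fit(n,[(60,37.5)],(619.8,-2)))
for n in('wb','top0'): print(n,'bowl',fit(n,[(60,60)],(557,318)),fit(n,[(60,51)],(557,318)))
print('knob',px2w(load('wk'),256.8,173.6,3),px2w(load('wk'),257.6,181,44),fit('wk',[(3,18)],(482,-299)),fit('wk',[(42,14)],(482,-299)))
E
```

```text
wp disc [ 53.2 618.9  -1.1] ring [ 40.5 622.6  -5.5] [ 42.4 622.1  -5.4]
top0 disc [ 18.8 618.6  -0.8] ring [ 10.7 618.4  -7.7] [ 11.6 619.1  -7.7]
wb bowl [ 53.6 556.5 319.2] [ 49.  556.2 318.8]
top0 bowl [ 25.4 554.8 312. ] [ 18.1 556.  326.8]
knob [ 476.9 -300.3    3. ] [ 478.  -300.7   44. ] [  40.8  477.4 -300.6] [  52.   475.9 -300.9]
```

Measured: bowl (556.4, 319), knob (477, -300.7) and platter (619.4, -1.5). The top-view ring arcs agree with the disc once I count the left arc as the inner edge and the right one as the outer. Now I'll grasp the bowl by its near rim.

```bash
python3 - <<'E'
from h import *
O=[np.pi,0,np.pi/2]; b=np.array([556.4,319.0])
robot.move_gripper(.40)
robot.move_ptp([b[0]-55.5,b[1],130],O)
print(robot.move_linear([b[0]-55.5,b[1],36],speed=80,f_stop=6),robot.current_tcp_pos())
robot.move_gripper(0); print('w mm',robot.current_gripper_width()*93,robot.current_finger_force(),robot.current_contact_force())
robot.move_linear([b[0]-55.5,b[1],56],speed=60); print(robot.current_contact_force(),robot.current_gripper_width()*93)
robot.move_linear([b[0]-55.5,b[1],190],speed=150)
robot.move_ptp([619.4-55.5,-1.5,190],O)
robot.move_linear([619.4-55.5,-1.5,110],speed=80)
snap('wrist','held'); snap('scene','held_s')
print(robot.current_t(),robot.current_tcp_pos(),robot.current_contact_force(),robot.current_gripper_width()*93)
a=cv2.resize(cv2.imread('pics/held.png'),(400,300));c=cv2.resize(cv2.imread('pics/held_s.png')[120:270,150:350],(400,300))
cv2.imwrite('pics/h1.png',cv2.hconcat([a,c]))
E
```

```text
False [501.40975146 319.20761353  36.63290817]
w mm 9.566197657042567 32.679622499711556 [-0.13024985 -1.40839213  1.27618825]
[-0.06630456  0.01743898 -1.85962599] 9.432253520182384
12.7333 [564.41107458  -1.5939782  110.70163915] [-0.66743791 -0.20884191 -1.84216741] 9.706874131969611
```

View pics/h1.png

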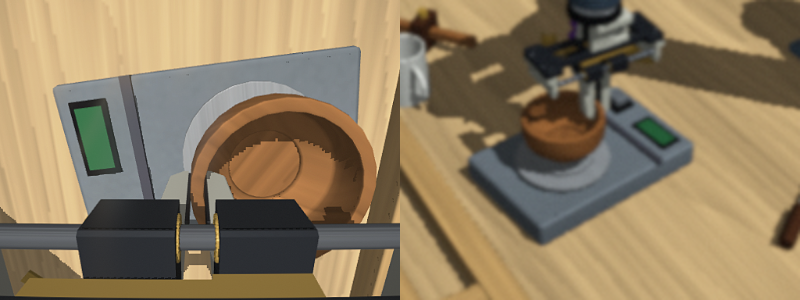

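The bowl is held level above the platter, with its rim visible around (283,168) in the wrist half. I'll fit its actual centre, then lower it under guard, searching if it catches.

```bash
python3 - <<'E'
from fit import *
print(fit('held',[(134,60)],(619.4,-1.5)),fit('held',[(134,51)],(619.4,-1.5)),fit('held',[(54,70)],(619.4,-1.5)))
p=robot.current_tcp_pos()
robot.move_linear([563.9,-1.5,100],speed=60)
r=robot.move_linear([563.9,-1.5,88],speed=12,f_stop=3.5)
p=robot.current_tcp_pos(); print(r,p,'foot z',p[2]-36.6,robot.current_contact_force(),robot.current_t())
E
```

```text
[ 43.2 618.9   2.7] [ 42.9 619.    3.6] [ 29.7 619.9  -1.2]
True [563.77827469  -1.64053647  94.76448726] foot z 58.16448725918065 [0.13918268 0.28105495 3.12543045] 13.6083
```

Caught on the ring. The bowl hangs about 4 mm to +y of where I assumed, so I'll shift by that much and retry.

```bash
python3 - <<'E'
from h import *
ok=False
for dx,dy in [(0,-4.2),(0,-2.5),(0,-6),(2,-4.2),(-2,-4.2),(2,-2.5),(-2,-2.5),(2,-6),(-2,-6)]:
    x,y=564+dx,-1.5+dy
    p=robot.current_tcp_pos()
    robot.move_linear([p[0],p[1],100],speed=60); robot.move_linear([x,y,100],speed=60)
    r=robot.move_linear([x,y,88.3],speed=12,f_stop=3.5)
    p=robot.current_tcp_pos(); print(dx,dy,r,p.round(1) if hasattr(p,'round') else p,'foot',round(p[2]-36.6,1),robot.current_contact_force(),robot.current_t())
    if p[2]-36.6<55.3: ok=True;break
print(ok)
E
```

```text
0 -4.2 True [563.8  -5.7  89.1] foot 52.5 [0.6560598  0.48983288 2.5966504 ] 14.9417
True
```

```bash
python3 - <<'E'
from h import *
robot.move_gripper(.35); robot.sleep(.2)
p=robot.current_tcp_pos(); print(robot.current_contact_force())
robot.move_linear([p[0],p[1],200],speed=120)
robot.move_ptp([480,-60,260],[np.pi,0,0]); robot.move_gripper(0)
d=snap('wrist','rel'); print(robot.current_t(),w2px(d,[[619.4,-1.5,114],[474.4,-76.9,58]]))
cv2.imwrite('pics/rel8.png',cv2.resize(d['img'],(800,600),interpolation=cv2.INTER_CUBIC))
E
```

```text
[ 0.27513731 -0.98631126 -0.2573402 ]
18.8583 [[187.34096206  19.19999757]
 [266.70252306 163.44007832]]
```

View pics/rel8.png

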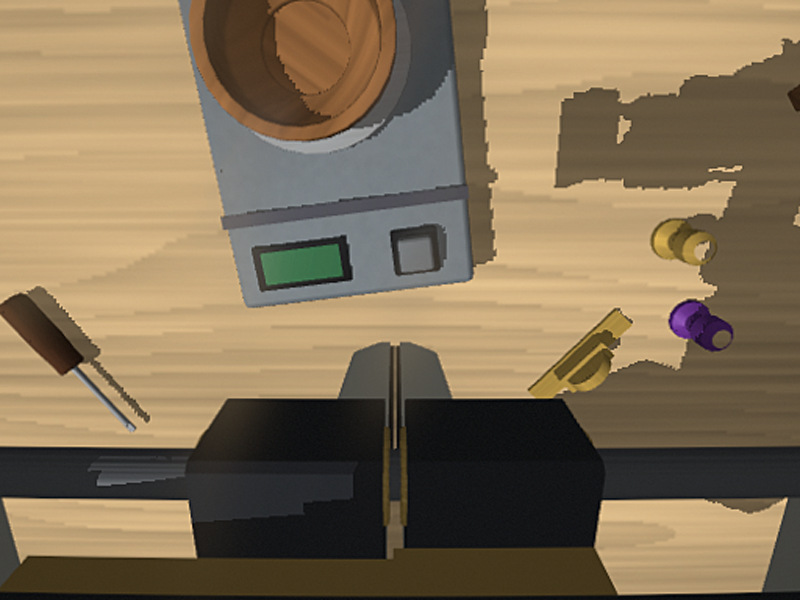

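The bowl sits in the ring with nothing touching it. The key top is at about (416,254), i.e. original pixel (266,162), which matches the predicted (266.7,163.4). Now the key press.

```bash
python3 - <<'E'
from h import *
k=px2w(load('rel'),266.2,162.2,58); x,y=k[0],k[1]; print(k)
f=lambda:np.mean([robot.current_contact_force()[2] for _ in range(5)])
robot.move_linear([x,y,90],speed=150); robot.move_linear([x,y,73],speed=60); robot.sleep(.3)
f0=f(); r=robot.move_linear([x,y,46],speed=8,f_stop=1.8)
z=robot.current_tcp_pos()[2]; F=f()-f0; print('touch',r,z,F)
if r and 51<z<65:
    # bring the command to 9 N by measured force, small steps
    zc=z; robot.move_linear([x,y,zc],speed=5); robot.sleep(.1); F=f()-f0; print('rest',zc,robot.current_tcp_pos()[2],F)
    for i in range(6):
        e=(9-F)/3
        if abs(e)<.25: break
        zc-=np.clip(e,-1,1.2); robot.move_linear([x,y,zc],speed=8); robot.sleep(.15); F=f()-f0; print(zc,robot.current_tcp_pos()[2],F)
    t=robot.current_t(); robot.sleep(1.3); print('held',f()-f0,robot.current_tcp_pos(),t,robot.current_t())
robot.move_linear([x,y,80],speed=40); robot.sleep(.1); print(f()-f0,robot.current_t())
E
```

```text
[475.9 -76.3  58. ]
touch True 62.32987505288978 3.7413312983782467
rest 62.32987505288978 62.36935516503175 4.344502858175138
61.12987505288978 61.358618056319145 5.857017136990422
60.08221409855325 60.5577817770821 8.522145568630233
held 9.309989616083518 [475.94131436 -76.31069351  60.55297327] 23.7333 25.0333
0.47771162957119306 25.7833
```

```bash
python3 - <<'E'
from h import *
O=[np.pi,0,0]; k=(477,-300.7)
robot.move_linear([475.9,-76.3,180],speed=150)
robot.move_gripper(.6)
robot.move_ptp([*k,150],O); robot.move_linear([*k,70],speed=100)
print(robot.move_linear([*k,17],speed=50,f_stop=5),robot.current_tcp_pos())
robot.move_gripper(0); w=robot.current_gripper_width()*93; print('w',w,robot.current_finger_force())
robot.move_linear([*k,30],speed=40); robot.move_linear([*k,190],speed=150)
w=robot.current_gripper_width()*93; print('w',w,robot.current_contact_force())
if w>20:
    robot.move_ptp([619.4,-1.5,190],O)
    d=snap('wrist','kn'); print(robot.current_t(),robot.current_tcp_pos())
    cv2.imwrite('pics/kn8.png',d['img'])
E
```

```text
False [ 477.25249551 -300.92652136   17.35347727]
w 27.341537067139164 30.000024742330424
w 27.09460637297787 [-0.02722911  0.19547419 -1.55329029]
34.25 [619.22767839  -3.02835859 189.87357582]
```

View pics/kn8.png

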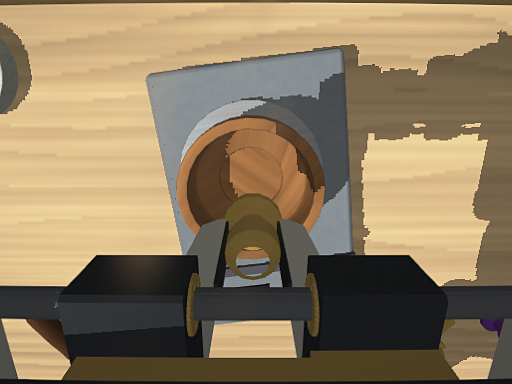

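The brass knob is held upright at (252,235) above the bowl, which is home at about (251,187). Now I'll lower it.

```bash
python3 - <<'E'
from fit import *
c=fit('kn',[(113.5,60)],(619.4,-1.5)); print(c)
x,y=619.4,-1.5
robot.sleep(.2); robot.move_linear([x,y,95],speed=90)
robot.sleep(.2)
r=robot.move_linear([x,y,79],speed=10,f_stop=1.8); print(r,robot.current_tcp_pos(),robot.current_contact_force())
robot.move_gripper(.42); robot.sleep(.3)
robot.move_linear([x,y,130],speed=60); robot.move_linear([x,y,260],speed=150)
robot.move_ptp([540,-30,260],[np.pi,0,0]); print(robot.current_t(),robot.current_contact_force())
d=snap('wrist','fin'); s=snap('scene','fins')
cv2.imwrite('pics/fin8.png',cv2.hconcat([cv2.resize(d['img'],(400,300)),cv2.resize(s['img'][120:270,150:350],(400,300))]))
E
```

```text
[ 48.8 618.4  -0.8]
True [619.3583766   -1.51939384  81.77614307] [ 0.99885875 -0.57559818  3.67004455]
40.2167 [-0.10430522  0.03860836  0.18550306]
```

View pics/fin8.png

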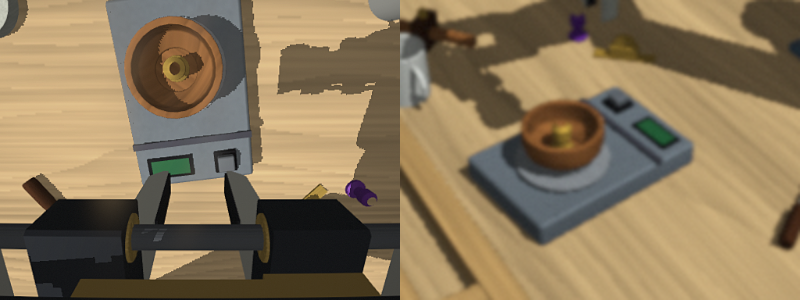

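The knob stands at about (176,68) in the wrist half, in the middle of the bowl. The bowl sits level on the platter and the gripper is clear.

```bash
python3 -c "
from bench import robot
print(robot.hand_in())"
```

```text
the job is handed in; nothing more can be done
None
```

I handed the job in at about 40 s: the bowl is home in the platter's ring, the tare key was held at about 9 N for 1.3 s and released, and the brass knob then went gently into the bowl; no verdict came back.

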